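Level the torch track and stroke its carriage

ROBOT

A 7-joint arm with a two-finger parallel gripper is mounted at the origin on the work surface. World frame = base frame: x ahead of the robot, y to its left, z up, the work surface at z = 0. Lengths are in m, angles in rad, forces in N, time in s.
With the tool pointing down it reaches from about 0.4 to 0.925 m from the base axis. Payload 4.1 kg.
Tool frame: the origin (TCP) lies on the centre line of the jaws, within the pads' length; the fingertips stand arm.tips_ahead ahead of it and the grasp point (between the pads) lies 6 mm ahead of it (arm.tips_ahead is the distance from the TCP to the fingertips, in m); z points along the fingers, y is the line along which they close (so a half turn about z gives the same grasp; the last joint's range is limited). The gripper opens to 85 mm and grips with 20 to 120 N. Pads are 22 mm wide; open, the fingers measure 114 mm over their backs; the gripper's body (76 mm by 85 mm) begins 54 mm behind the grasp point. The pads swing forward as they close: fully open they stand 13 mm farther back than shut.
Start: joints at [-1.283, 0.398, 0.045, 1.537, -0.019, 1.207, -0.051], TCP at [0.245, 0.602, 0.256] pointing down, gripper open.
Joint ranges: [-2.82, 2.82], [-0.49, 2.23], [-1.37, 1.46], [0, 2.46], [-1.36, 4.5], [0.23, 2], [-2.94, 2.94]. Speed limits (rad/s): [2.57, 2.57, 3.14, 3.14, 3.14, 3.14, 3.14].

INTERFACE

Orientations are given as a unit quaternion [w, x, y, z].
In Python, from workcell import arm gives the robot as it stands. The module is installed in compiled form; this text tells all that it offers.
- The arm moves only by the tool servo_tool, never from a script. Its argument "plan" is a list that holds one entry, the list of rows, each a list of 6 numbers: the shift along the world's x, y, z scaled (see below), then the turn, a rotation vector about the world's x, y, z scaled (see below). In form: [[[x, y, z, ax, ay, az], ...]]. A call has 1 to 8 rows; each row is the pose to reach, as a shift and turn from the pose commanded when the call began, turning the shorter way round; what a row does not reach only later rows make up. The controller multiplies each number of a shift by 0.2 m and each number of a turn by 180 degrees. A row lasts 1/8 s, in which the tool goes at most 62.5 mm and 10.7 degrees, less where a joint would pass 70% of its speed; a pose out of reach is approached as far as the arm can. A call with a number of a shift or a turn outside -1 to 1 is refused whole. A call with a gripper value outside its range is refused whole. "gripper" is the opening, from 0 (shut) to 1 (fully open), set as the call begins (left out, the last holds). The fingers move at their own pace and stop on an object; "force" is the grip in N (left out, the last holds). Time passes only in rows, so rows that repeat a pose let the fingers close. It gives the time, the measured TCP pose, the force, the opening and the grip force at its end, in the units of the state.
- arm.read_state(): the state, without advancing time (a new reading comes with each control period).
- arm.get_image(name): name is "scene" or "side" or "wrist"; returns a dict with "img" (420x560x3 uint8, red, green, blue), "K" (3x3 intrinsics, pixels), "pose" (4x4, takes a point from camera to world coordinates). Camera axes: x right, y down, z forward; pixel columns grow to the right and rows downward; lengths in m; the calibration is good to about 2 mm. The wrist camera is an equidistant fisheye: a pixel r from the principal point sees the ray r / f radians off the axis. A picture is of the moment at which its call begins. There is no depth.
- arm.hand_in(): hands the job in; it is judged then, once.
Trained networks look in a picture, given as the dict that the camera call returned (one of the last four; its "shot" number tells which), for a name from the list of things; names that differ only in an ending like _2 or _b are one class to them, and where a whole thing is asked for, a point or a joint stands for the part that bears it (a point fixed in the world has none). Each returns a list of dicts, best first, with "score" (0 to 1); they miss things now and then, are a little off and sometimes report something else, mostly with a low value. They report only what shows in the picture. A call takes as long as a camera call.
- arm.regions_of(picture, query): "region" (420x560 bool, what is visible of it) and "bbox" ([centre column, centre row, width, height] in pixels, round what is visible of it).
The state is a dict: "time": time; "q": joint angles; "qvel": joint speeds; "effort": joint torques, N m; "tool_pos": TCP position; "tcp_rot": TCP orientation; "force": force on the tool from outside, world axes, zero at the start; "wrist_torque": the same for the moment, N m; "finger_gap": finger opening in m; "finger_force": force on a finger pad.
Only numpy, scipy, OpenCV 4.12 (cv2) and the standard library are available. Lean on these libraries where they do the work, as an engineer would, in place of code of your own. Each camera call takes 0.05 s, during which the arm holds its last target. There are 200 camera calls.

TASK

Before welding, take the square-tube offcut off the torch track and put it in the scrap tray. Slide the levelling wedge under the nose at the loose end of the track until the top edge of the end plate is level with the tip of the height gauge. Then, with the track on its wedge, slowly stroke the carriage right up to the stop at the loose end and all the way back to the stop at the hinged end, to feel for sticky spots, and leave it there; do not disturb the gauge setting or the other things on the bench.

Things in the scene. Friction and masses are not known exactly. Their poses are not given: they have to be found in the camera images.
- track_base: Torch track: aluminium beam 468 long, 44 wide, along this frame's y (roughly world y), two round rails on top (tops 85 above the bench when level), an end plate 60 wide at each end (tops 95). Hinged on a cross pin 58 above the bench at y = +200 in the fixed grey stand; its loose (-y) end sags on two feet. Origin on the bench under the beam's middle; x across the track, away from the robot
- track_end (a point): Middle of the top outer edge of the end plate (8 thick) at the loose (-y) end of the track; this edge must come level with the gauge tip. 434 along the track from the hinge pin, so it rises 434/380 as much as the nose. Starts about 9 lower than in a level track. y along the track towards the hinge, x across it away from the robot
- track_nose (a point): Lowest point of the half-round nose (radius 10, 54 long along the track) under the loose end, 54 inboard of track_end, 380 from the pin. The wedge goes under it, across the track, from the robot's side. Starts about 10 above the bench; bears down with 4 to 10 N. Feet left and right leave a clear opening from 46 (end side) to 48 (hinge side) off this point, 60 deep across the track. Axes as track_end
- gauge_tip (a point): Tip of the horizontal scriber blade (3 thick) of a steel height gauge fixed beyond the loose end of the track; base 70 x 56, column 215 high, 70 from the tip. The tip is 8 to 16 off the end plate and at the height to which the plate's top edge must rise, 6 to 13 above its start. The friction-held blade must stay as set
- carriage_knob (a point): Centre of the upright black knob, 26 in diameter, 46 high, on the torch carriage: the handle to stroke it by. The carriage's 80 x 80 block has its top 27 below this point. A torch hangs from an arm on the side away from the robot, 140 from the knob, no higher than the knob's top, over a fixed tee of steel plates 87 high. Axes as track_end
- carriage (a joint): travel of the carriage along the track, m: 0 at the stop by the hinged (+y) end, 0.34 at the stop by the loose (-y) end, measured towards -y of track_base. It takes 2 to 4 N to move and stays where it is left
- wedge_mid (a point): Loose plain aluminium levelling wedge lying on the bench: 180 long, 32 wide, flat below, 4 high at the tip and 34.6 at the butt (even taper 0.17). The point is half-way along, 9.6 above the bench, where the wedge is 19.3 high; x runs to the thin tip. Centre of mass 24 towards the butt. 0.24 to 0.38 kg. Pushing it under the nose takes 6 to 20 N; it stays where it is left
- offcut_mid (a point): Centre of a loose offcut of steel square tube, 100 long (its x), 40 wide, 40 high, wall 4, open at both ends, lying across the rails of the track in the carriage's way. 0.27 to 0.47 kg
- tray_in (a point): Centre of the inner floor (4 above the bench) of the grey open scrap tray, fixed on the bench; outside 130 (its x) x 190 (its y) x 40 high, walls 4. Tray and wedge lie between robot and track, one left of the other, either way round
- can: Bystander to leave alone: tall steel spray can with a cap, 66 across, about 190 high, standing
- magnet: Bystander to leave alone: flat red arrow-shaped magnetic welding square, 100 x 100, 16 thick, lying flat; origin under its middle
- hammer: Bystander to leave alone: chipping hammer with wooden handle, 155 long, head 140 across, 24 high, lying flat; head at its +x end
- brush: Bystander to leave alone: wooden wire brush, 170 long, 32 wide, 36 high; long along its x
- spool: Bystander to leave alone: small flat spool of copper-coloured wire, 100 across, 45 high

How it is judged:
On the way, in this order (a step that is already met when the one before it is completed fails the run):
1. the wedge under the nose holds the end plate's top edge within 2.5 mm of the gauge tip's height (z of track_end in the frame of gauge_tip between -0.0025 and 0.0025 m and x of track_nose in the frame of wedge_mid between -0.08 and 0.07 m and y of track_nose in the frame of wedge_mid between -0.03 and 0.03 m), for 0.3 s.
2. with the track so raised, the carriage reaches the stop at the loose end (value of joint carriage above 0.336 m and x of track_nose in the frame of wedge_mid between -0.08 and 0.07 m and y of track_nose in the frame of wedge_mid between -0.03 and 0.03 m), for 0.1 s.
3. the carriage is back at the stop at the hinged end (value of joint carriage below 0.004 m and x of track_nose in the frame of wedge_mid between -0.08 and 0.07 m and y of track_nose in the frame of wedge_mid between -0.03 and 0.03 m), for 0.1 s.
At the end, for the whole second after the job is handed in: The wedge is under the nose and the end plate's top edge is within 2.5 mm of the height of the gauge tip; the carriage is within 4 mm of the stop at the hinged end; the offcut lies in the scrap tray (all of step 3 and z of track_end in the frame of gauge_tip between -0.0025 and 0.0025 m and height (world z) of offcut_mid below 0.06 m and x of offcut_mid in the frame of tray_in between -0.06 and 0.06 m and y of offcut_mid in the frame of tray_in between -0.09 and 0.09 m); the robot touches nothing.
It fails at once if the carriage is run faster than 0.35 m/s instead of slowly (velocity of joint carriage above 0.35 m/s or velocity of joint carriage below -0.35 m/s).
It fails at once if the gauge setting is shifted by more than 4 mm (distance of gauge_tip from where it was at the start of the episode above 0.004 m).
It fails at once if another thing on the bench is pushed or carried more than 30 mm (distance of any of can, magnet, hammer, brush, spool from where it was at the start of the episode above 0.03 m).
It also fails if it takes over 72 s, if anything falls off the work surface, if the arm or the gripper's body presses on something with over 40 N, if the wrist force passes 120 N, or if a joint passes its speed limit or range.

## Working session

There is one attempt and no reset: what is moved stays moved. The work goes in short steps, Python scripts to look and compute and a tool call to move; the robot and the scene stay as the last step left them, time stands still between calls to the robot, and variables do not carry over. Pictures are saved under pics/ and viewed, at most 10 in all, crops included, and the job is handed in when it is done.

Besides the shell and the picture viewer there is one more tool, called after "Call:" as name(argument=value, ...), one argument or row to a line, values as JSON. servo_tool: Moves the arm, as the interface text tells. Shifts and turns lie within -1 to 1; 1 stands for 0.2 m of shift or 180 degrees of turn. Its arguments: {"type":"object","properties":{"plan":{"type":"array"},"gripper":{"type":"number"},"force":{"type":"number"}},"required":["plan"]}

```bash
mkdir -p pics
cat > h.py <<'E'
import numpy as np, cv2
from workcell import arm
def save(d,n): cv2.imwrite('pics/'+n,cv2.cvtColor(d['img'],cv2.COLOR_RGB2BGR))
def ray(d,u,v,fish=False):
    K=d['K'];x=(u-K[0,2])/K[0,0];y=(v-K[1,2])/K[1,1]
    if fish:
        r=np.hypot(x,y);s=np.sin(r)/r if r>1e-9 else 1;c=np.array([x*s,y*s,np.cos(r)])
    else: c=np.array([x,y,1.])
    T=np.array(d['pose']);return T[:3,3],T[:3,:3]@c
def atz(d,u,v,z,fish=False):
    o,r=ray(d,u,v,fish);return o+r*(z-o[2])/r[2]
def proj(d,p,fish=False):
    T=np.array(d['pose']);c=T[:3,:3].T@(np.asarray(p)-T[:3,3]);K=d['K']
    if fish:
        a=np.arctan2(np.hypot(c[0],c[1]),c[2]);n=np.hypot(c[0],c[1]);x,y=c[0]/n*a,c[1]/n*a
    else: x,y=c[0]/c[2],c[1]/c[2]
    return np.array([K[0,0]*x+K[0,2],K[1,1]*y+K[1,2]])
def tri(obs):
    A=np.zeros((3,3));b=np.zeros(3)
    for o,r in obs:
        r=r/np.linalg.norm(r);P=np.eye(3)-np.outer(r,r);A+=P;b+=P@o
    return np.linalg.solve(A,b)
E
python3 - <<'E'
from h import *
s=arm.read_state();print({k:np.round(v,3) for k,v in s.items()},arm.tips_ahead)
for n in('scene','side'):
    d=arm.get_image(n);save(d,n+'0.png');print(n,np.round(d['pose'],3).tolist(),np.round(d['K'],1).tolist())
    for q in['track_base','gauge_tip','carriage_knob','wedge_mid','offcut_mid','tray_in','can','magnet','hammer','brush','spool']:
        for r in arm.regions_of(d,q)[:2]:
            if r['score']>.3: print(q,round(r['score'],2),np.round(r['bbox'],1))
E
```

```text
{'time': np.float64(0.0), 'q': array([-1.283,  0.399,  0.045,  1.538, -0.019,  1.207, -0.051]), 'qvel': array([-0.001, -0.002,  0.001,  0.002, -0.   ,  0.001, -0.   ]), 'effort': array([-1.0000e-03, -4.7511e+01,  1.3640e+00, -2.5423e+01,  1.2000e-02,
        9.0000e-03, -0.0000e+00]), 'tool_pos': array([0.245, 0.601, 0.255]), 'tcp_rot': array([-0.   ,  0.192,  0.981, -0.001]), 'force': array([ 0.237, -0.131, -0.612]), 'wrist_torque': array([ 0.051, -0.009,  0.074]), 'finger_force': np.float64(0.0), 'finger_gap': np.float64(0.086)} 0.025
scene [[0.114, 0.737, -0.666, 1.308], [0.993, -0.081, 0.081, -0.126], [0.006, -0.671, -0.741, 0.931], [0.0, 0.0, 0.0, 1.0]] [[411.4, 0.0, 278.5], [0.0, 411.4, 207.5], [0.0, 0.0, 1.0]]
track_base 0.93 [291.1 227.  174.3  65.2]
gauge_tip 0.63 [183.4 219.1  33.1  17.4]
carriage_knob 0.86 [334.9 226.9  46.5  60.1]
wedge_mid 0.88 [387.7 188.2  43.4  31.5]
offcut_mid 0.81 [252.2 217.4  26.9  39.5]
offcut_mid 0.38 [115.2 245.7  60.5  50.3]
tray_in 0.58 [286.3 193.9  61.4  41.1]
can 0.83 [438.8 199.1  44.2  60.9]
magnet 0.92 [151.8 220.9  33.6  33.8]
hammer 0.95 [114.  245.9  55.   49.7]
brush 0.69 [344.  181.2  20.4  44.3]
spool 0.94 [426.3 249.5  41.6  39.2]
side [[0.692, -0.508, 0.514, -0.03], [-0.722, -0.471, 0.507, -0.588], [-0.015, -0.721, -0.692, 0.846], [0.0, 0.0, 0.0, 1.0]] [[454.9, 0.0, 286.7], [0.0, 454.9, 210.4], [0.0, 0.0, 1.0]]
track_base 0.58 [300.5 205.9 148.6 143.2]
gauge_tip 0.72 [389.5 259.   31.7  29. ]
carriage_knob 0.61 [270.9 166.2  49.7  56.5]
wedge_mid 0.89 [166.8 189.3  63.3  19.4]
tray_in 0.79 [248.1 247.5  89.9  73.2]
tray_in 0.67 [467.2 324.2  74.8  71.9]
can 0.88 [188.2 130.7  24.7  65.9]
magnet 0.6 [398.9 325.1  51.5  41.6]
hammer 0.97 [468.5 325.4  70.6  70.3]
brush 0.61 [189.8 215.8  60.   47.3]
brush 0.39 [388.8 261.4  35.1  31.2]
spool 0.69 [231.2 141.1  32.7  31.9]
```

Run:
```python
import cv2
a=cv2.imread('pics/scene0.png')[130:310,70:490];b=cv2.imread('pics/side0.png')[80:380,110:530]
cv2.imwrite('pics/s2.png',cv2.resize(a,None,fx=1.9,fy=1.9,interpolation=3));cv2.imwrite('pics/d2.png',cv2.resize(b,None,fx=1.9,fy=1.9,interpolation=3))
```

```text
(no output)
```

View pics/s2.png

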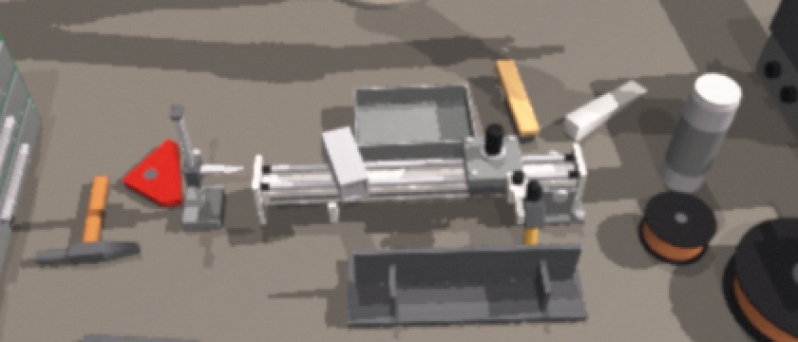

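View pics/d2.png

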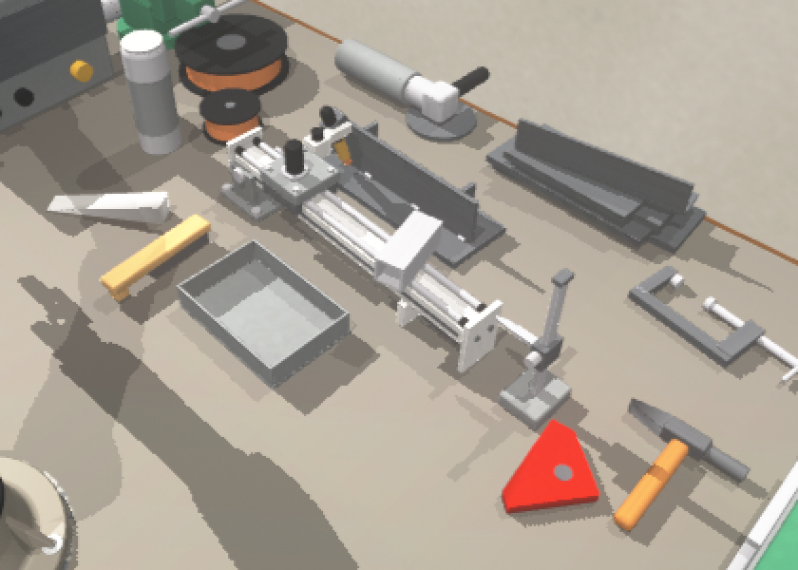

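The scene picture shows the track with its loose end at left (end plate near 258,185), the offcut across the rails (345,160) and the knob (494,138). The wedge (605,110) has its tip to the upper right. The side picture agrees: knob (293,155), offcut (410,250), wedge (110,207).

```bash
cat > m.py <<'E'
from h import *
S=arm.get_image('scene');D=arm.get_image('side')
f=lambda u,v:(70+u/1.9,130+v/1.9)
g=lambda u,v:(110+u/1.9,80+v/1.9)
def T(n,a,b): print(n,np.round(tri([ray(S,*f(*a)),ray(D,*g(*b))]),3))
T('knobtop',(494,130),(293,144))
T('gauge tip',(241,169),(536,341))
T('gauge coltop',(176,112),(563,275))
T('plate top robot corner',(258,157),(464,326))
T('plate top far corner',(262,170),(500,303))
T('canTop',(717,88),(143,41))
for n,u,v,z in[('offTL',322,133,.12),('offTR',350,128,.12),('offBR',367,181,.12),('offBL',340,189,.12),
 ('trayTL',354,88,.04),('trayTR',471,85,.04),('wedge butt',568,133,.03),('wtip',645,90,.004),('brush1',505,62,.036),('brush2',530,132,.036),
 ('foot',334,218,0)]: print(n,np.round(atz(S,*f(u,v),z),3))
for n,u,v,z in[('offA',413,212,.12),('offB',442,231,.12),('offC',377,258,.12),('trayL',178,289,.04),('trayT',253,241,.04),('trayR',349,318,.04),('trayB',273,368,.04),('wtip',47,208,.004),('wbuttnear',168,194,.034),('wbuttbot',168,219,.0),('brush',102,280,.036),('brushb',207,217,.036)]: print('D',n,np.round(atz(D,*g(u,v),z),3))
for n,(d,zz) in {'S':(S,0),'D':(D,0)}.items():
  for q in('wedge_mid','offcut_mid','tray_in','carriage_knob'):
    r=arm.regions_of(d,q)
    if r:
      c=cv2.minAreaRect(np.argwhere(r[0]['region'])[:,::-1].astype(np.float32))
      print(n,q,round(r[0]['score'],2),[np.round(atz(d,u,v,{'wedge_mid':.01,'offcut_mid':.11,'tray_in':.03,'carriage_knob':.1}[q])[:2],3).tolist() for u,v in cv2.boxPoints(c)])
E
python3 m.py
```

```text
knobtop [0.59  0.098 0.152]
gauge tip [ 0.574 -0.28   0.084]
gauge coltop [ 0.569 -0.322  0.212]
plate top robot corner [ 0.542 -0.232  0.083]
plate top far corner [ 0.586 -0.235  0.098]
canTop [0.582 0.406 0.189]
offTL [ 0.54  -0.138  0.12 ]
offTR [ 0.535 -0.098  0.12 ]
offBR [ 0.636 -0.083  0.12 ]
offBL [ 0.645 -0.12   0.12 ]
trayTL [ 0.368 -0.082  0.04 ]
trayTR [0.382 0.111 0.04 ]
wedge butt [0.497 0.247 0.03 ]
wtip [0.389 0.416 0.004]
brush1 [0.328 0.181 0.036]
brush2 [0.494 0.186 0.036]
foot [ 0.602 -0.132  0.   ]
D offA [ 0.622 -0.083  0.12 ]
D offB [ 0.619 -0.132  0.12 ]
D offC [ 0.529 -0.105  0.12 ]
D trayL [0.374 0.097 0.04 ]
D trayT [0.501 0.093 0.04 ]
D trayR [ 0.488 -0.098  0.04 ]
D trayB [ 0.37  -0.086  0.04 ]
D wtip [0.364 0.402 0.004]
D wbuttnear [0.488 0.263 0.034]
D wbuttbot [0.474 0.254 0.   ]
D brush [0.318 0.187 0.036]
D brushb [0.492 0.181 0.036]
S wedge_mid 0.69 [[0.447, 0.247], [0.348, 0.409], [0.407, 0.415], [0.5, 0.257]]
S offcut_mid 0.94 [[0.532, -0.145], [0.516, -0.098], [0.649, -0.076], [0.662, -0.12]]
S tray_in 0.86 [[0.352, -0.087], [0.365, 0.12], [0.533, 0.092], [0.52, -0.096]]
S carriage_knob 0.68 [[0.566, 0.04], [0.519, 0.135], [0.729, 0.163], [0.764, 0.077]]
D wedge_mid 0.78 [[0.384, 0.424], [0.505, 0.293], [0.462, 0.239], [0.346, 0.365]]
D offcut_mid 0.94 [[0.509, -0.099], [0.648, -0.066], [0.637, -0.133], [0.504, -0.16]]
D tray_in 0.77 [[0.356, 0.102], [0.525, 0.156], [0.499, -0.102], [0.351, -0.129]]
D carriage_knob 0.78 [[0.544, 0.137], [0.751, 0.192], [0.713, 0.056], [0.522, 0.018]]
```

Call:
servo_tool(
  plan=[
    [[0.5,-0.5,0.3,0,0,0.06],[0.75,-0.9,0.4,0,0,0.11],[0.85,-1,0.4,0,0,0.16],[0.85,-1,0.4,0,0,0.16],[0.85,-1,0.4,0,0,0.16]],
  ],
)

```text
time: 2.33
tool_pos: [0.4189, 0.398, 0.3379]
tcp_rot: [0.001, -0.054, 0.999, 0.0]
force: [-0.0, 1.3, -0.0]
finger_gap: 0.0854
finger_force: 0.0
```

Call:
servo_tool(
  plan=[
    [[0.1,-0.3,0,0,0,0],[0.1,-0.4,0,0,0,0],[0.1,-0.4,0,0,0,0]],
  ],
)

```text
time: 2.7
tool_pos: [0.4355, 0.3208, 0.3367]
tcp_rot: [0.0, -0.056, 0.998, 0.0]
force: [-0.7, 0.4, -0.3]
finger_gap: 0.0851
finger_force: 0.0
```

Run:
```python
from h import *
d=arm.get_image('wrist');save(d,'w1.png');print(np.round(d['pose'],3).tolist(),d['K'].tolist());s=arm.read_state();print(s['tool_pos'],s['q'],s['time'])
for q in('wedge_mid','tray_in','offcut_mid','carriage_knob','brush'):
    for r in arm.regions_of(d,q)[:1]: print(q,r['score'],r['bbox'],cv2.boxPoints(cv2.minAreaRect(np.argwhere(r['region'])[:,::-1].astype(np.float32))).tolist())
```

```text
[[-0.113, 0.949, 0.293, 0.361], [0.994, 0.107, 0.034, 0.312], [0.001, 0.295, -0.955, 0.454], [0.0, 0.0, 0.0, 1.0]] [[325.19226210127806, 0.0, 274.9736701691597], [0.0, 325.19226210127806, 210.92038846742716], [0.0, 0.0, 1.0]]
[0.43470946 0.32280922 0.33658313] [-0.82307209  0.15109757  0.12073285  1.68488174 -0.02009461  1.30578756
  0.98858102] 2.75
wedge_mid 0.75 [285.6, 161.6, 125.9, 80.6] [[219.75497436523438, 182.8515167236328], [337.2275085449219, 120.85213470458984], [349.1412048339844, 143.4254608154297], [231.66867065429688, 205.42483520507812]]
tray_in 0.92 [76.4, 156.8, 114.6, 96.1] [[14.73770523071289, 195.88523864746094], [23.081974029541016, 104.09838104248047], [134.70492553710938, 114.24592590332031], [126.36065673828125, 206.03277587890625]]
offcut_mid 0.66 [11.1, 247.1, 22.2, 65.1] [[-2.0206673994097556e-15, 214.0], [22.0, 214.0], [22.0, 280.0], [0.0, 280.0]]
carriage_knob 0.6 [104.3, 282.0, 54.4, 75.3] [[75.25950622558594, 317.1383972167969], [77.22282409667969, 242.53219604492188], [134.42005920410156, 244.03738403320312], [132.4567413330078, 318.6435852050781]]
brush 0.83 [178.9, 138.4, 28.1, 125.1] [[161.37234497070312, 198.6854248046875], [164.06390380859375, 73.52825164794922], [191.34161376953125, 74.1148681640625], [188.65005493164062, 199.27203369140625]]
```

View pics/w1.png

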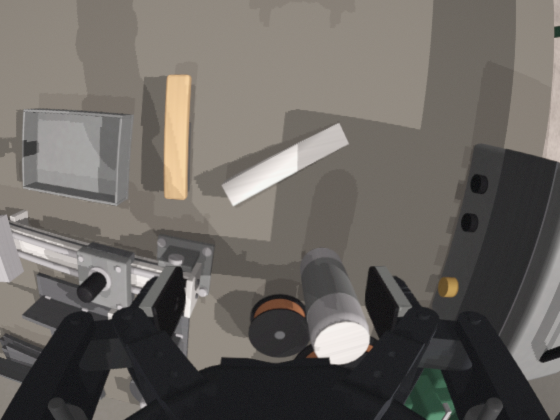

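The wrist picture shows the wedge with its butt at (222,183)-(233,206) and tip at (340,123)-(349,143). The tray is at (75,155) and the brush at (178,138).

```bash
cat > w1.py <<'E'
from h import *
d=arm.get_image('wrist')
P=lambda n,u,v,z:print(n,np.round(atz(d,u,v,z,True),4))
P('b1',222,183,.0346);P('b2',233,206,.0346);P('t1',340,124,.004);P('t2',348,143,.004)
for u,v in((23,108),(131,115),(125,204),(20,190)):P('tray',u,v,.04)
P('knob top',85,298,.152);P('brush1',190,76,.036);P('brush2',186,198,.036)
P('canTop',340,345,.19)
E
python3 w1.py
```

```text
b1 [0.4581 0.2555 0.0346]
b2 [0.4881 0.2729 0.0346]
t1 [0.3619 0.4056 0.004 ]
t2 [0.3866 0.4209 0.004 ]
tray [ 0.3662 -0.0808  0.04  ]
tray [0.3761 0.1225 0.04  ]
tray [0.5017 0.1164 0.04  ]
tray [ 0.5006 -0.0932  0.04  ]
knob top [0.5937 0.1032 0.152 ]
brush1 [0.3207 0.2    0.036 ]
brush2 [0.4839 0.2074 0.036 ]
canTop [0.5801 0.4101 0.19  ]
```

Call:
servo_tool(
  plan=[
    [[0.3,-0.3,0,0,0,0],[0.4,-0.6,0,0,0,0],[0.5,-0.9,0,0,0,0.0],[0.5,-1,0,0,0,0]],
  ],
)

```text
time: 3.55
tool_pos: [0.5363, 0.1191, 0.3362]
tcp_rot: [0.0, -0.057, 0.998, -0.001]
force: [0.3, 0.3, -0.3]
finger_gap: 0.0856
finger_force: 0.0
```

Call:
servo_tool(
  plan=[
    [[0.05,-0.3,0,0,0,0],[0.05,-0.6,0,0,0,0],[0.05,-0.9,0,0,0,0.0],[0.05,-1,0,0,0,0],[0.05,-1,0,0,0,0]],
  ],
)

```text
time: 4.18
tool_pos: [0.5452, -0.0794, 0.3363]
tcp_rot: [-0.0, -0.056, 0.998, -0.0]
force: [0.1, 0.6, -0.1]
finger_gap: 0.0853
finger_force: 0.0
```

Run:
```python
from h import *
d=arm.get_image('wrist');save(d,'w2.png');print(np.round(d['pose'],3).tolist());s=arm.read_state();print(s['tool_pos'],s['q'],s['time'])
for q in('offcut_mid','track_base','gauge_tip','carriage_knob'):
    for r in arm.regions_of(d,q)[:1]: print(q,r['score'],r['bbox'],cv2.boxPoints(cv2.minAreaRect(np.argwhere(r['region'])[:,::-1].astype(np.float32))).tolist())
```

```text
[[-0.112, 0.95, 0.293, 0.471], [0.994, 0.107, 0.033, -0.088], [0.0, 0.295, -0.956, 0.454], [0.0, 0.0, 0.0, 1.0]]
[ 0.54543646 -0.07719163  0.33624121] [-0.29610532  0.17946714  0.4191497   1.67038461 -0.07616553  1.30789349
  1.82368696] 4.225
offcut_mid 0.82 [243.5, 210.9, 48.4, 94.1] [[219.08155822753906, 166.24362182617188], [260.7491149902344, 162.98834228515625], [267.9852294921875, 255.61050415039062], [226.31765747070312, 258.86578369140625]]
track_base 0.63 [316.6, 230.7, 351.1, 152.7] [[128.9783477783203, 242.29965209960938], [152.1461944580078, 135.72744750976562], [496.10833740234375, 210.50180053710938], [472.94049072265625, 317.0740051269531]]
gauge_tip 0.58 [102.4, 175.6, 60.5, 40.1] [[67.30126953125, 158.17935180664062], [122.18489074707031, 149.4478759765625], [128.28564453125, 187.79547119140625], [73.40202331542969, 196.52694702148438]]
carriage_knob 0.74 [409.0, 253.1, 71.7, 107.1] [[362.36065673828125, 291.96722412109375], [384.695068359375, 197.0458984375], [448.84918212890625, 212.1409912109375], [426.5147705078125, 307.06231689453125]]
```

View pics/w2.png

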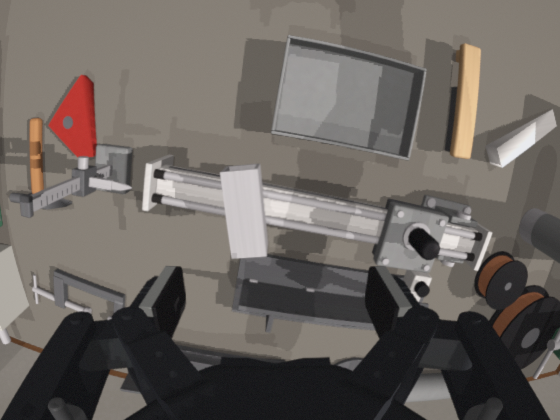

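The wrist picture shows the offcut's top corners at (221,170), (259,166), (267,255), (230,259) and the tray rim at (288,38), (424,69), (410,157), (274,134). The end plate's outer edge runs (149,160)-(145,207) and the gauge tip is near (131,187).

```bash
cat > w2.py <<'E'
from h import *
d=arm.get_image('wrist')
def P(n,u,v,z):
    p=atz(d,u,v,z,True);print(n,np.round(p,4));return p
a,b,c,e=[P('off',u,v,.119) for u,v in((221,170),(259,166),(267,255),(230,259))]
print('centre',(a+b+c+e)/4,'ang',np.degrees(np.arctan2(*((c+e-a-b)[[1,0]]))))
t=[P('tray',u,v,.04) for u,v in((288,38),(424,69),(410,157),(274,134))];print('trayc',sum(t)/4)
P('plate',149,160,.086);P('plate',145,207,.086);P('tip',131,187,.095)
P('rail1',160,172,.076);P('rail1b',380,212,.08);P('rail2',158,202,.076);P('rail2b',376,243,.08)
P('knobtop',433,251,.152);P('p2',490,234,.095);P('p2',479,265,.095)
P('foot?',0.1,0.1,0)
E
python3 w2.py
python3 -c "
import cv2
a=cv2.imread('pics/w2.png')[120:280,60:280];cv2.imwrite('pics/w2c.png',cv2.resize(a,None,fx=3.6,fy=3.6,interpolation=3))"
```

```text
off [ 0.5356 -0.1343  0.119 ]
off [ 0.527  -0.0949  0.119 ]
off [ 0.6265 -0.0753  0.119 ]
off [ 0.6369 -0.1168  0.119 ]
centre [ 0.5814958  -0.10531927  0.119     ] ang 10.455834056721828
tray [ 0.3717 -0.0803  0.04  ]
tray [0.3771 0.1045 0.04  ]
tray [0.5001 0.1029 0.04  ]
tray [ 0.4969 -0.0829  0.04  ]
trayc [0.43645742 0.01103961 0.04      ]
plate [ 0.5383 -0.2285  0.086 ]
plate [ 0.5978 -0.2326  0.086 ]
tip [ 0.5716 -0.2481  0.095 ]
rail1 [ 0.5539 -0.217   0.076 ]
rail1b [0.5713 0.0593 0.08  ]
rail2 [ 0.5926 -0.2186  0.076 ]
rail2b [0.613  0.0633 0.08  ]
knobtop [0.5888 0.1056 0.152 ]
p2 [0.5787 0.231  0.095 ]
p2 [0.6268 0.2292 0.095 ]
foot? [ 0.2657 -0.6208  0.    ]
```

View pics/w2c.png

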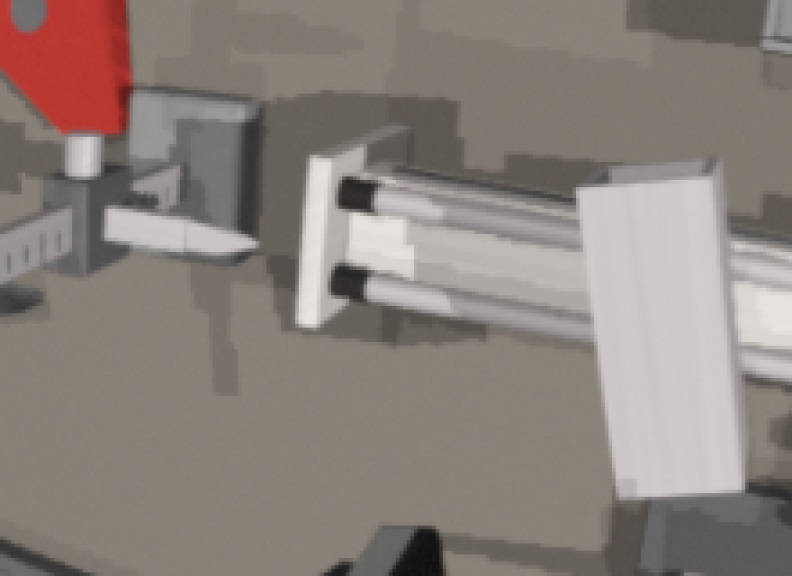

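Call:
servo_tool(
  plan=[
    [[0.18,-0.14,-0.2,0,0,0.023],[0.18,-0.14,-0.45,0,0,0.023],[0.18,-0.14,-0.7,0,0,0.023],[0.18,-0.14,-0.9,0,0,0.023],[0.18,-0.14,-0.95,0,0,0.023],[0.18,-0.14,-0.95,0,0,0.023]],
  ],
)

```text
time: 5.22
tool_pos: [0.5817, -0.1055, 0.1467]
tcp_rot: [0.0, -0.094, 0.996, 0.0]
force: [0.3, -0.6, -0.2]
finger_gap: 0.0854
finger_force: 0.0
```

Call:
servo_tool(
  plan=[
    [[0,0,-0.1,0,0,0],[0,0,-0.18,0,0,0],[0,0,-0.18,0,0,0]],
  ],
)

```text
time: 5.6
tool_pos: [0.581, -0.1057, 0.1102]
tcp_rot: [-0.0, -0.094, 0.996, 0.0]
force: [-1.2, 1.1, 1.2]
finger_gap: 0.0853
finger_force: 0.0
```

Call:
servo_tool(
  plan=[
    [[0,0,0,0,0,0],[0,0,0,0,0,0],[0,0,0,0,0,0],[0,0,0,0,0,0],[0,0,0,0,0,0],[0,0,0,0,0,0]],
  ],
  gripper=0.2,
  force=50,
)

```text
time: 6.35
tool_pos: [0.5821, -0.107, 0.1116]
tcp_rot: [0.001, -0.094, 0.996, -0.001]
force: [-0.2, -1.0, 5.6]
finger_gap: 0.0394
finger_force: 50.6
```

Call:
servo_tool(
  plan=[
    [[0,0,0.15,0,0,0],[0,0,0.35,0,0,0],[-0.2,0.15,0.4,0,0,-0.03],[-0.4,0.35,0.4,0,0,-0.066],[-0.6,0.5,0.4,0,0,-0.066],[-0.73,0.59,0.3,0,0,-0.066],[-0.73,0.59,0.1,0,0,-0.066],[-0.73,0.59,0,0,0,-0.066]],
  ],
)

```text
time: 7.35
tool_pos: [0.4323, 0.0126, 0.108]
tcp_rot: [-0.002, 0.009, 1.0, -0.0]
force: [0.8, 0.8, -4.0]
finger_gap: 0.0393
finger_force: 52.0
```

Call:
servo_tool(
  plan=[
    [[0,0,-0.15,0,0,0],[0,0,-0.25,0,0,0],[0,0,-0.35,0,0,0],[0,0,-0.36,0,0,0],[0,0,-0.36,0,0,0]],
  ],
)

```text
time: 7.98
tool_pos: [0.4347, 0.0121, 0.0383]
tcp_rot: [-0.001, 0.01, 1.0, 0.0]
force: [0.9, -0.3, -4.4]
finger_gap: 0.0396
finger_force: 52.3
```

Call:
servo_tool(
  plan=[
    [[0,0,0,0,0,0],[0,0,0,0,0,0],[0,0,0,0,0,0],[0,0,0.2,0,0,0],[0,0,0.5,0,0,0],[0,0,0.8,0,0,0],[0,0,1,0,0,0],[0,0,1,0,0,0]],
  ],
  gripper=0.75,
)

```text
time: 8.98
tool_pos: [0.4375, 0.0123, 0.2418]
tcp_rot: [0.004, 0.01, 1.0, 0.001]
force: [0.0, -0.4, -0.2]
finger_gap: 0.0634
finger_force: 0.0
```

Call:
servo_tool(
  plan=[
    [[0,0.2,0,0,0,-0.055],[0,0.45,0,0,0,-0.11],[0.1,0.7,0,0,0,-0.165],[0.14,0.95,0,0,0,-0.22],[0.14,1,0,0,0,-0.27],[0.14,1,0,0,0,-0.307],[0.14,1,0,0,0,-0.307]],
  ],
  gripper=0.7,
)

```text
time: 9.85
tool_pos: [0.4625, 0.2117, 0.2369]
tcp_rot: [-0.001, 0.472, 0.882, -0.001]
force: [-0.1, -0.2, 0.3]
finger_gap: 0.0599
finger_force: 0.0
```

Call:
servo_tool(
  plan=[
    [[0,0.16,-0.1,0.035,0.023,0],[0,0.32,-0.3,0.069,0.046,0],[0,0.32,-0.55,0.069,0.046,0],[0,0.32,-0.7,0.069,0.046,0],[0,0.32,-0.7,0.069,0.046,0]],
  ],
)

```text
time: 10.48
tool_pos: [0.4611, 0.2745, 0.0956]
tcp_rot: [-0.116, 0.468, 0.874, 0.059]
force: [-0.8, -1.2, 1.1]
finger_gap: 0.0598
finger_force: 0.0
```

Run:
```python
from h import *
d=arm.get_image('wrist');save(d,'w3.png');s=arm.read_state();print(s['tool_pos'],s['tcp_rot'],s['q'],s['time'])
for q in('wedge_mid','offcut_mid'):
    for r in arm.regions_of(d,q)[:1]: print(q,r['score'],r['bbox'])
for n,p in {'tip':(.374,.413,.004),'b1':(.4581,.2555,.0346),'b2':(.4881,.2729,.0346),'grip':(.4657,.2754,.032)}.items(): print(n,proj(d,p,True))
S=arm.get_image('scene')
for r in arm.regions_of(S,'offcut_mid')[:2]: print(r['score'],r['bbox'],atz(S,*r['bbox'][:2],.03))
```

```text
[0.46262719 0.27527642 0.09759267] [-0.11510639  0.46824929  0.87398594  0.0603465 ] [-0.66426458  0.42271306  0.24354259  1.9467273  -0.46898207  0.88218495
  0.46682814] 10.525
wedge_mid 0.82 [281.6, 170.5, 51.0, 261.2]
tip [281.40804964  37.15547765]
b1 [254.31814473 289.74668405]
b2 [310.34724628 292.95829976]
grip [282.50898189 269.57309511]
0.69 [288.8, 189.8, 18.2, 30.1] [0.42856785 0.01289007 0.03      ]
```

View pics/w3.png

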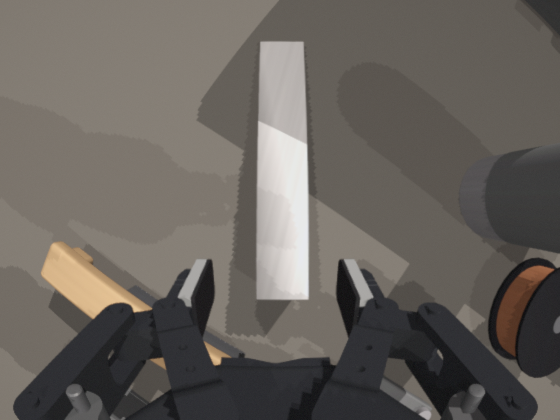

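The wrist picture shows the wedge lying centred between the fingers, butt edge at (282,299) and tip at (282,41). The brush is clear at lower left. The network also finds the offcut in the tray.

Call:
servo_tool(
  plan=[
    [[0.025,-0.015,-0.1,0,0,0],[0.025,-0.015,-0.22,0,0,0],[0.025,-0.015,-0.33,0,0,0],[0.025,-0.015,-0.335,0,0,0],[0.025,-0.015,-0.335,0,0,0]],
  ],
)

```text
time: 11.35
tool_pos: [0.4686, 0.2729, 0.0315]
tcp_rot: [-0.114, 0.468, 0.874, 0.061]
force: [1.0, 0.6, -0.1]
finger_gap: 0.06
finger_force: 0.0
```

Call:
servo_tool(
  plan=[
    [[0,0,0,0,0,0],[0,0,0,0,0,0],[0,0,0,0,0,0],[0,0,0,0,0,0],[0,0,0,0,0,0]],
  ],
  gripper=0.2,
  force=80,
)

```text
time: 11.98
tool_pos: [0.4688, 0.2731, 0.0325]
tcp_rot: [-0.114, 0.468, 0.874, 0.062]
force: [-0.7, -2.4, 6.0]
finger_gap: 0.0305
finger_force: 80.1
```

Call:
servo_tool(
  plan=[
    [[0,0,0.3,0,0,0],[0,0,0.6,0,0,0],[0,0,0.9,0,0,-0.05],[0,0,1,0,0,-0.1],[0,-0.15,1,0,0,-0.155],[0,-0.3,1,0,0,-0.21],[0,-0.45,1,0,0,-0.265],[0,-0.6,1,0,0,-0.32]],
  ],
  force=110,
)

```text
time: 12.98
tool_pos: [0.4669, 0.1515, 0.2303]
tcp_rot: [-0.071, 0.833, 0.538, 0.108]
force: [-0.5, -0.5, -3.8]
finger_gap: 0.0302
finger_force: 110.5
```

Call:
servo_tool(
  plan=[
    [[0,-0.15,0,0,0,-0.055],[0,-0.3,0,0,0,-0.11],[0,-0.45,0,0,0,-0.165],[0,-0.6,0,0,0,-0.22],[0,-0.75,0,0,0,-0.275],[0,-0.9,0,0,0,-0.33],[0,-1,0,0,0,-0.38],[0,-1,0,0,0,-0.391]],
  ],
)

```text
time: 13.98
tool_pos: [0.4664, -0.0484, 0.2302]
tcp_rot: [0.005, 0.991, -0.04, 0.128]
force: [0.8, 0.7, -3.8]
finger_gap: 0.0301
finger_force: 110.5
```

Call:
servo_tool(
  plan=[
    [[-0.05,-0.2,0,0,0,0],[-0.2,-0.4,0,0,0,0],[-0.35,-0.58,-0.2,0,0,0],[-0.45,-0.58,-0.3,0,0,0],[-0.45,-0.58,-0.4,0,0,0],[-0.45,-0.58,-0.4,0,0,0]],
  ],
)

```text
time: 14.72
tool_pos: [0.3756, -0.1624, 0.1495]
tcp_rot: [0.004, 0.991, -0.038, 0.127]
force: [-0.4, 0.3, -3.9]
finger_gap: 0.0298
finger_force: 110.5
```

Run:
```python
from h import *
d=arm.get_image('wrist');save(d,'w4.png');s=arm.read_state();print(s['tool_pos'],s['tcp_rot'],s['q'],s['time'],s['force'],s['finger_gap'])
from scipy.spatial.transform import Rotation as R
q=s['tcp_rot'];print(R.from_quat([*q[1:],q[0]]).as_matrix().round(3))
N=np.array([.572,-.179,.01])
for n,p in {'nose':N,'tip':(.568,-.248,.095)}.items(): print(n,proj(d,p,True))
```

```text
[ 0.37709082 -0.162616    0.15071558] [ 0.0046883   0.99098534 -0.0376315   0.12849101] [-0.50097541 -0.07702129  0.83748734  2.36720123 -0.0189264   0.57709723
 -1.289942  ] 14.775 [ 0.35869688 -0.46297843 -3.06297498] 0.030080853877528183
[[ 0.964 -0.076  0.254]
 [-0.073 -0.997 -0.019]
 [ 0.255 -0.    -0.967]]
nose [276.48897942  29.36894016]
tip [375.33465039 -21.46529328]
```

View pics/w4.png

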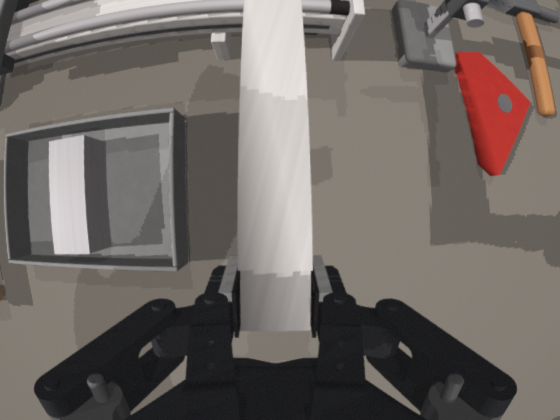

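The wrist picture shows the wedge held straight, pointing at the opening between the feet at (222,45) and (340,40). The offcut lies in the tray at (70,195).

Call:
servo_tool(
  plan=[
    [[-0.035,0,-0.15,0,0,0],[-0.035,0,-0.3,0,0,0],[-0.035,0,-0.42,0,0,0],[-0.035,0,-0.52,0,0,0],[-0.035,0,-0.58,0,0,0],[-0.035,0,-0.58,0,0,0],[-0.035,0,-0.58,0,0,0]],
  ],
)

```text
time: 15.65
tool_pos: [0.3737, -0.1636, 0.0367]
tcp_rot: [0.004, 0.991, -0.037, 0.13]
force: [-0.1, 0.4, -3.1]
finger_gap: 0.03
finger_force: 110.6
```

Run:
```python
from h import *
d=arm.get_image('wrist');save(d,'w5.png');s=arm.read_state();print(s['tool_pos'],s['q'],s['time'],s['force'],s['finger_gap'])
D=arm.get_image('side');save(D,'side5.png')
a=cv2.imread('pics/side5.png')[190:320,260:430];a=cv2.resize(a,(510,390),interpolation=3);b=cv2.imread('pics/w5.png')[:200,140:430]
b=cv2.resize(b,(565,390));cv2.imwrite('pics/m5.png',cv2.resize(np.hstack([a,b]),None,fx=.74,fy=.74,interpolation=3))
print('nose',proj(d,(.572,-.179,.01),True),proj(D,(.568,-.234,.086)))
```

```text
[ 0.37359021 -0.16360408  0.03681726] [ 0.29051003  0.22761151  0.08187117  2.45472565 -0.42780676  0.22886184
 -0.87189364] 15.7 [-0.28557019 -0.01603286 -3.85594968] 0.03010238171924283
nose [275.38554083 -53.16673951] [362.85978333 245.30966434]
```

View pics/m5.png

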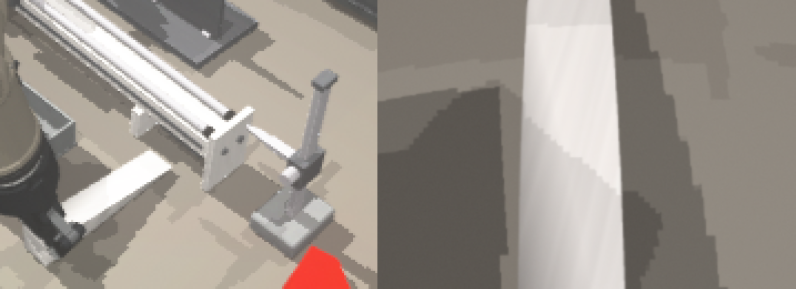

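The side picture (left half) shows the wedge tip (165,160) at the mouth of the opening, midway between the feet at (140,120) and (215,170). Two joints sit near their limits, so I am moving forward.

Call:
servo_tool(
  plan=[
    [[0.05,-0.004,-0.01,0,0,0],[0.1,-0.008,-0.02,0,0,0],[0.15,-0.011,-0.022,0,0,0],[0.2,-0.015,-0.022,0,0,0],[0.25,-0.019,-0.022,0,0,0],[0.25,-0.019,-0.022,0,0,0]],
  ],
)

```text
time: 16.5
tool_pos: [0.4248, -0.1677, 0.0324]
tcp_rot: [0.005, 0.991, -0.037, 0.131]
force: [0.3, 0.9, 3.8]
finger_gap: 0.0299
finger_force: 112.3
```

Call:
servo_tool(
  plan=[
    [[0.03,-0.002,0,0,0,0],[0.06,-0.0045,0,0,0,0],[0.09,-0.007,0,0,0,0],[0.1,-0.0075,0,0,0,0],[0.1,-0.0075,0,0,0,0]],
  ],
)

```text
time: 17.12
tool_pos: [0.442, -0.1692, 0.032]
tcp_rot: [0.005, 0.991, -0.038, 0.129]
force: [-8.3, 0.1, 17.0]
finger_gap: 0.0302
finger_force: 115.6
```

Call:
servo_tool(
  plan=[
    [[0.025,-0.002,0.004,0,0,0],[0.05,-0.004,0.006,0,0,0],[0.075,-0.0055,0.006,0,0,0],[0.1,-0.0075,0.006,0,0,0],[0.125,-0.0095,0.006,0,0,0],[0.15,-0.011,0.006,0,0,0],[0.175,-0.013,0.006,0,0,0],[0.2,-0.015,0.006,0,0,0]],
  ],
)

```text
time: 18.12
tool_pos: [0.4745, -0.1716, 0.032]
tcp_rot: [0.002, 0.992, -0.039, 0.123]
force: [-30.4, 1.6, 40.1]
finger_gap: 0.0301
finger_force: 118.9
```

Run:
```python
from h import *
s=arm.read_state();print(s['tool_pos'],s['force'],s['finger_gap'])
D=arm.get_image('side');save(D,'side6.png')
d=arm.get_image('wrist');r=arm.regions_of(d,'wedge_mid');print(r[0]['bbox'] if r else 0)
```

```text
[ 0.47451346 -0.17160725  0.03197477] [-30.41549402   1.62946634  40.14706931] 0.030074007621651806
[276.4, 218.1, 78.3, 227.5]
```

Call:
servo_tool(
  plan=[
    [[0,0,0,0,0,0],[0,0,0,0,0,0],[0,0,0,0,0,0],[0,0,0.2,0,0,0],[0,0,0.45,0,0,0],[0,-0.2,0.7,0,0,0],[0,-0.3,0.75,0,0,0],[0,-0.3,0.75,0,0,0]],
  ],
  gripper=0.7,
)

```text
time: 19.27
tool_pos: [0.4829, -0.2335, 0.184]
tcp_rot: [0.005, 0.991, -0.039, 0.131]
force: [-0.2, 0.6, -0.4]
finger_gap: 0.0597
finger_force: 0.0
```

Run:
```python
from h import *
import pickle
s=arm.read_state();print(s['tool_pos'],s['force'],s['finger_gap'],s['time'])
d=arm.get_image('wrist');save(d,'w6.png');pickle.dump(d,open('w6.pkl','wb'));print(d['pose'].round(3).tolist())
D=arm.get_image('side');save(D,'side6.png')
print(proj(d,(.57,-.248,.095),True),proj(d,(.568,-.234,.095),True))
for r in arm.regions_of(d,'wedge_mid')[:1]: print(r['bbox'])
u,v=proj(d,(.57,-.24,.095),True).astype(int)
a=cv2.imread('pics/w6.png')[max(0,v-60):v+80,max(0,u-100):min(560,u+90)];print(max(0,v-60),max(0,u-100))
cv2.imwrite('pics/m6.png',cv2.resize(a,None,fx=4,fy=4,interpolation=3))
```

```text
[ 0.48289974 -0.23350004  0.18400911] [-0.20124956  0.59172297 -0.35878839] 0.05967178040041664 19.275
[[-0.078, -0.996, -0.038, 0.526], [-0.997, 0.078, 0.003, -0.237], [0.0, 0.038, -0.999, 0.317], [0.0, 0.0, 0.0, 1.0]]
[285.53640581 133.35461306] [265.54135737 137.69971361]
[209.6, 182.1, 43.6, 190.4]
74 173
```

View pics/m6.png

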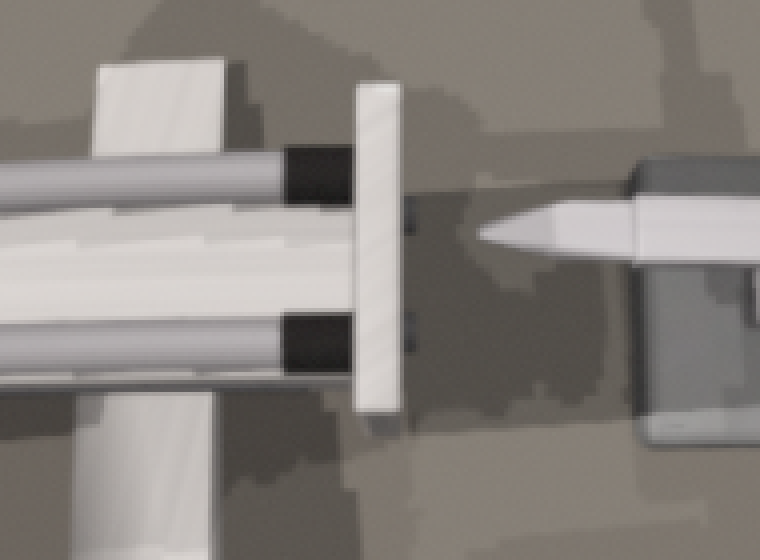

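The crop shows the plate's outer edge at u≈403, v 83-412 (crop pixels) and the gauge tip at (477,232). The wedge passes under the rails, centred at u≈155. Next are two more views with a baseline along y to compare heights.

Call:
servo_tool(
  plan=[
    [[0,-0.2,0,0,0,0],[0,-0.4,0,0,0,0],[0,-0.4,0,0,0,0],[0,-0.4,0,0,0,0]],
  ],
)

```text
time: 19.92
tool_pos: [0.4818, -0.3099, 0.1812]
tcp_rot: [0.003, 0.991, -0.037, 0.128]
force: [0.6, 0.5, -0.4]
finger_gap: 0.0598
finger_force: 0.0
```

Run:
```python
from h import *
import pickle
d=arm.get_image('wrist');save(d,'wA.png');pickle.dump(d,open('wA.pkl','wb'))
print(proj(d,(.57,-.248,.095),True))
```

```text
[177.49354431 140.3960652 ]
```

Call:
servo_tool(
  plan=[
    [[0,0.25,0,0,0,0],[0,0.5,0,0,0,0],[0,0.8,0,0,0,0],[0,0.9,0,0,0,0],[0,0.9,0,0,0,0],[0,0.9,0,0,0,0]],
  ],
)

```text
time: 20.72
tool_pos: [0.4819, -0.1323, 0.1827]
tcp_rot: [0.005, 0.991, -0.038, 0.129]
force: [-0.1, 0.1, 0.1]
finger_gap: 0.0597
finger_force: 0.0
```

Run:
```python
from h import *
import pickle
d=arm.get_image('wrist');save(d,'wB.png');pickle.dump(d,open('wB.pkl','wb'))
out=[]
for n in 'AB':
    d=pickle.load(open(f'w{n}.pkl','rb'))
    u,v=proj(d,(.568,-.24,.095),True);u0,v0=int(u)-48,int(v)-55;print(n,u0,v0)
    a=cv2.cvtColor(d['img'],cv2.COLOR_RGB2BGR)[max(v0,0):v0+110,max(u0,0):u0+98];print(a.shape)
    out.append(cv2.resize(a,(392,440),interpolation=3))
cv2.imwrite('pics/mAB.png',np.hstack(out))
```

```text
A 118 89
(110, 98, 3)
B 364 74
(110, 98, 3)
```

View pics/mAB.png

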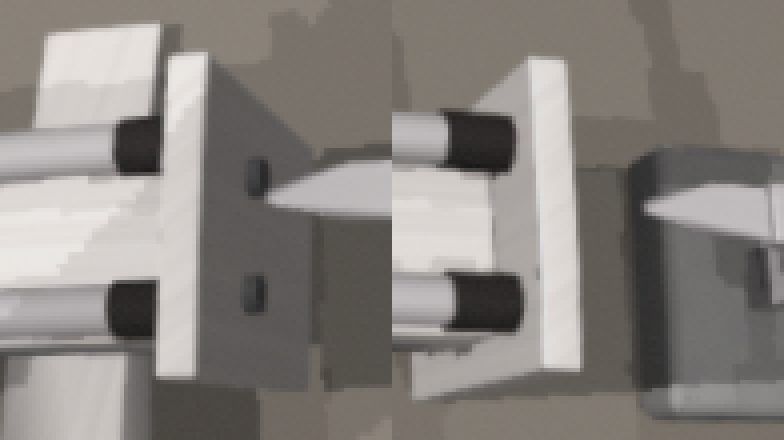

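```bash
cat > t.py <<'E'
from h import *
import pickle
L={k:pickle.load(open(f,'rb')) for k,f in(('A','wA.pkl'),('B','wB.pkl'),('C','w6.pkl'))}
px={'tip':dict(A=(184,138.75),B=(426.5,126),C=(292.3,132)),
'c1':dict(A=(170.25,102.5),B=(407.75,89),C=(273.4,94.75)),
'c2':dict(A=(167,183.5),B=(411.5,166.75),C=(273.75,177))}
P={}
for n,o in px.items():
    for ks in('AB','ABC','AC','BC'):
        p=tri([ray(L[k],*o[k],True) for k in ks]);print(n,ks,p.round(4),[ (proj(L[k],p,True)-o[k]).round(1).tolist() for k in ks])
        P[n,ks]=p
for ks in('AB','ABC','AC','BC'): print(ks,'end minus tip z mm',1000*((P['c1',ks]+P['c2',ks])/2-P['tip',ks])[2], 'mid',((P['c1',ks]+P['c2',ks])/2).round(4))
E
python3 t.py
```

```text
tip AB [ 0.5707 -0.2526  0.0942] [[0.0, 0.1], [-0.0, -0.1]]
tip ABC [ 0.5707 -0.2527  0.0942] [[0.1, 0.1], [0.1, -0.2], [-0.2, 0.1]]
tip AC [ 0.5707 -0.2528  0.0947] [[-0.0, -0.0], [0.0, 0.0]]
tip BC [ 0.5708 -0.2528  0.0938] [[-0.0, -0.1], [0.0, 0.2]]
c1 AB [ 0.6001 -0.2423  0.0917] [[-0.0, -0.3], [0.0, 0.3]]
c1 ABC [ 0.6    -0.2421  0.0917] [[-0.2, -0.2], [-0.1, 0.3], [0.3, -0.2]]
c1 AC [ 0.6003 -0.2419  0.0906] [[-0.0, -0.0], [0.0, 0.0]]
c1 BC [ 0.5998 -0.2419  0.0925] [[0.0, 0.2], [-0.0, -0.2]]
c2 AB [ 0.5406 -0.2374  0.0918] [[0.0, 0.0], [-0.0, -0.0]]
c2 ABC [ 0.5406 -0.2374  0.0917] [[0.1, 0.0], [0.1, -0.0], [-0.1, -0.0]]
c2 AC [ 0.5405 -0.2375  0.0922] [[0.0, 0.1], [-0.0, -0.1]]
c2 BC [ 0.5406 -0.2375  0.0914] [[0.0, 0.0], [-0.0, -0.0]]
AB end minus tip z mm -2.467092892133302 mid [ 0.5703 -0.2398  0.0917]
ABC end minus tip z mm -2.4631682725472226 mid [ 0.5703 -0.2398  0.0917]
AC end minus tip z mm -3.355895578148027 mid [ 0.5704 -0.2397  0.0914]
BC end minus tip z mm -1.8184169340006162 mid [ 0.5702 -0.2397  0.092 ]
```

The left crop (view A) has the tip at (264,199) and the plate's outer edge running (209,54)-(196,378). The right crop (view B) has the tip at (642,208) and the edge running (567,60)-(582,371). Triangulated, the edge is about 2.5 mm below the blade's top tip. I will push the wedge about 9 mm further, which raises the edge about 1.8 mm.

Call:
servo_tool(
  plan=[
    [[-0.04,-0.2,0,0,0,0],[-0.04,-0.2,-0.15,0,0,0],[-0.04,-0.2,-0.35,0,0,0],[-0.04,-0.2,-0.55,0,0,0],[-0.04,-0.2,-0.7,0,0,0],[-0.04,-0.2,-0.735,0,0,0],[-0.04,-0.2,-0.735,0,0,0]],
  ],
)

```text
time: 21.65
tool_pos: [0.4741, -0.1729, 0.0358]
tcp_rot: [0.005, 0.991, -0.038, 0.129]
force: [0.3, -0.2, -0.4]
finger_gap: 0.0599
finger_force: 0.0
```

Call:
servo_tool(
  plan=[
    [[0,0,0,0,0,0],[0,0,0,0,0,0],[0,0,0,0,0,0],[0,0,0,0,0,0],[0,0,0,0,0,0]],
  ],
  gripper=0.2,
  force=90,
)

```text
time: 22.28
tool_pos: [0.4749, -0.1721, 0.0374]
tcp_rot: [0.005, 0.991, -0.037, 0.131]
force: [-3.9, 0.1, 7.2]
finger_gap: 0.0302
finger_force: 89.4
```

Call:
servo_tool(
  plan=[
    [[0.02,-0.0015,0.003,0,0,0],[0.04,-0.003,0.004,0,0,0],[0.06,-0.0045,0.004,0,0,0],[0.06,-0.0045,0.004,0,0,0]],
  ],
)

```text
time: 22.78
tool_pos: [0.479, -0.1725, 0.0373]
tcp_rot: [0.002, 0.991, -0.038, 0.124]
force: [-29.9, 2.6, 41.7]
finger_gap: 0.0302
finger_force: 93.7
```

Call:
servo_tool(
  plan=[
    [[0,0,0.015,0,0,0],[0.015,-0.001,0.015,0,0,0],[0.025,-0.002,0.015,0,0,0],[0.025,-0.002,0.015,0,0,0]],
  ],
)

```text
time: 23.28
tool_pos: [0.4863, -0.1721, 0.0379]
tcp_rot: [0.003, 0.991, -0.038, 0.125]
force: [-7.5, 0.3, -2.0]
finger_gap: 0.0302
finger_force: 89.1
```

Call:
servo_tool(
  plan=[
    [[0,0,0,0,0,0],[0,0,0,0,0,0],[0,0,0,0,0,0],[0,0,0.2,0,0,0],[0,0,0.45,0,0,0],[0,-0.3,0.7,0,0,0],[0,-0.6,0.72,0,0,0],[0,-0.7,0.72,0,0,0]],
  ],
  gripper=0.7,
)

```text
time: 24.28
tool_pos: [0.4916, -0.3174, 0.1862]
tcp_rot: [0.006, 0.991, -0.039, 0.132]
force: [0.1, 1.2, -0.7]
finger_gap: 0.0597
finger_force: 0.0
```

Call:
servo_tool(
  plan=[
    [[0,0,0,0,0,0],[0,0,0,0,0,0]],
  ],
)

```text
time: 24.52
tool_pos: [0.4911, -0.312, 0.1831]
tcp_rot: [0.004, 0.991, -0.037, 0.129]
force: [0.4, 1.4, -0.9]
finger_gap: 0.06
finger_force: 0.0
```

Run:
```python
from h import *
import pickle
d=arm.get_image('wrist');save(d,'wE.png');pickle.dump(d,open('wE.pkl','wb'));print(arm.read_state()['tool_pos'])
```

```text
[ 0.49122632 -0.31145138  0.18304142]
```

Call:
servo_tool(
  plan=[
    [[0,0.25,0,0,0,0],[0,0.5,0,0,0,0],[0,0.8,0,0,0,0],[0,0.9,0,0,0,0],[0,0.9,0,0,0,0],[0,0.9,0,0,0,0]],
  ],
)

```text
time: 25.32
tool_pos: [0.491, -0.1337, 0.1835]
tcp_rot: [0.005, 0.991, -0.038, 0.129]
force: [-0.9, 1.0, 0.3]
finger_gap: 0.0597
finger_force: 0.0
```

```bash
cat > v.py <<'E'
from h import *
import pickle
d=arm.get_image('wrist');save(d,'wF.png');pickle.dump(d,open('wF.pkl','wb'));print(arm.read_state()['tool_pos'])
L={k:pickle.load(open(f'w{k}.pkl','rb')) for k in'ABEF'}
c1=np.array([.6001,-.2423,.0917]);c2=np.array([.5406,-.2374,.0917])
def edge(d,p,bright_left=True):
    u,v=proj(d,p,True);g=cv2.cvtColor(d['img'],cv2.COLOR_RGB2GRAY).astype(float)
    us=np.arange(u-8,u+8,.1)
    row=cv2.remap(cv2.GaussianBlur(g,(3,3),0).astype(np.float32),us.astype(np.float32)[None],np.full((1,len(us)),v,np.float32),1)[0]
    gr=np.gradient(row);w=np.clip(-gr,0,None);i=w.argmax();s=slice(max(0,i-12),i+13)
    return (us[s]*w[s]).sum()/w[s].sum(),v
tip=np.array([.5707,-.2526,.0942])
for a,b in('AB','EF'):
    z=[]
    for t in np.linspace(.15,.85,15):
        p=c1+(c2-c1)*t
        q=tri([ray(L[a],*edge(L[a],p),True),ray(L[b],*edge(L[b],p),True)]);z.append(q[2])
    print(a,b,'edge z',np.round(1e3*np.array(z),1),np.median(z))
    # tip: max right->left bright onset along the blade row
    o=[]
    for k in(a,b):
        u,v=proj(L[k],tip,True);g=cv2.cvtColor(L[k]['img'],cv2.COLOR_RGB2GRAY);w=g[int(round(v))-2:int(round(v))+3,int(u)-6:int(u)+10].max(0).astype(int);print(k,(round(u,1),round(v,1)),int(u)-6,w.tolist())
E
python3 v.py
```

```text
[ 0.49090197 -0.13421924  0.18349555]
A B edge z [91.3 91.7 91.7 91.3 91.8 91.3 91.7 91.5 91.5 91.2 91.7 92.1 91.7 91.7
 91.7] 0.09170551402554177
A (np.float64(184.0), np.float64(138.9)) 177 [92, 92, 91, 91, 90, 89, 90, 113, 157, 177, 183, 185, 185, 185, 185, 185]
B (np.float64(426.5), np.float64(125.8)) 420 [93, 87, 70, 59, 51, 51, 75, 130, 169, 182, 185, 187, 188, 189, 189, 189]
E F edge z [94.3 93.9 93.5 94.1 93.7 94.1 93.8 93.8 93.7 93.4 93.8 94.1 93.7 93.8
 93.5] 0.09380541306025221
E (np.float64(182.3), np.float64(152.9)) 176 [92, 91, 92, 92, 91, 91, 102, 157, 172, 180, 185, 185, 185, 185, 185, 185]
F (np.float64(425.8), np.float64(137.9)) 419 [93, 91, 88, 69, 60, 52, 65, 112, 161, 180, 186, 187, 189, 189, 189, 190]
```

Call:
servo_tool(
  plan=[
    [[0,0,0.25,0,0.03,0],[0,0.2,0.4,0.003,0.06,0],[0.2,0.45,0.4,0.0065,0.083,0],[0.4,0.7,0.4,0.0065,0.083,0],[0.5,0.9,0.4,0.0065,0.083,0],[0.5,1,0.4,0.0065,0.083,0],[0.5,1,0.4,0.0065,0.083,0],[0.5,1,0.4,0.0065,0.083,0]],
  ],
  gripper=0.8,
  force=45,
)

```text
time: 26.38
tool_pos: [0.5906, 0.0638, 0.2636]
tcp_rot: [-0.0, 0.999, -0.04, -0.001]
force: [0.1, 0.2, 0.0]
finger_gap: 0.0684
finger_force: 0.0
```

Run:
```python
from h import *
d=arm.get_image('wrist');save(d,'wK.png');s=arm.read_state();print(s['tool_pos'],s['tcp_rot'],s['time'],d['pose'].round(3).tolist())
print('pred',[proj(d,(.596,.105,z),True).round(1) for z in(.106,.152)])
g=cv2.cvtColor(d['img'],cv2.COLOR_RGB2GRAY)
u,v=proj(d,(.596,.105,.13),True).astype(int)
sub=(g[v-45:v+45,u-45:u+45]<45).astype(np.uint8)
n,l,st,c=cv2.connectedComponentsWithStats(sub)
for i in range(1,n):
    if st[i,4]>40: print(st[i]+[u-45,v-45,0,0,0],c[i]+[u-45,v-45])
for r in arm.regions_of(d,'carriage_knob')[:1]: print(r['score'],r['bbox'])
```

```text
[0.59066994 0.06382511 0.26373135] [-1.62510713e-04  9.99202508e-01 -3.99179209e-02 -9.39007529e-04] 26.425 [[-0.079, -0.952, -0.297, 0.666], [-0.997, 0.076, 0.024, 0.057], [-0.0, 0.298, -0.955, 0.381], [0.0, 0.0, 0.0, 1.0]]
pred [array([227.6, 198.1]), array([219.1, 214.2])]
[215 195  33  42 941] [232.80233794 214.54410202]
0.79 [221.8, 148.0, 117.6, 184.4]
```

Call:
servo_tool(
  plan=[
    [[0.012,0.17,-0.1,0,0,0],[0.012,0.17,-0.25,0,0,0],[0.012,0.17,-0.4,0,0,0],[0.012,0.17,-0.55,0,0,0],[0.012,0.17,-0.64,0,0,0],[0.012,0.17,-0.64,0,0,0]],
  ],
)

```text
time: 27.22
tool_pos: [0.5926, 0.0999, 0.1345]
tcp_rot: [-0.0, 0.999, -0.038, -0.002]
force: [-0.3, -0.3, 0.6]
finger_gap: 0.0682
finger_force: 0.0
```

Call:
servo_tool(
  plan=[
    [[0,0,0,0,0,0],[0,0,0,0,0,0],[0,0,0,0,0,0],[0,0,0,0,0,0],[0,0,0,0,0,0],[0,0,0,0,0,0]],
  ],
  gripper=0.1,
  force=45,
)

```text
time: 27.98
tool_pos: [0.5943, 0.1007, 0.1369]
tcp_rot: [-0.001, 0.999, -0.038, 0.0]
force: [-0.4, -1.3, 5.7]
finger_gap: 0.0246
finger_force: 44.8
```

Call:
servo_tool(
  plan=[
    [[-0.004,-0.05,0,0,0,0],[-0.012,-0.15,0,0,0,0],[-0.02,-0.25,0,0,0,0],[-0.029,-0.35,0,0,0,0],[-0.037,-0.45,0,0,0,0],[-0.045,-0.55,0,0,0,0],[-0.053,-0.65,0,0,0,0],[-0.06,-0.73,0,0,0,0]],
  ],
)

```text
time: 28.98
tool_pos: [0.5828, -0.0457, 0.1366]
tcp_rot: [-0.001, 0.999, -0.038, 0.001]
force: [2.1, 2.4, 5.2]
finger_gap: 0.0247
finger_force: 44.5
```

Call:
servo_tool(
  plan=[
    [[-0.008,-0.1,0,0,0,0],[-0.016,-0.2,0,0,0,0],[-0.025,-0.3,0,0,0,0],[-0.033,-0.4,0,0,0,0],[-0.041,-0.5,0,0,0,0],[-0.047,-0.57,0,0,0,0],[-0.05,-0.61,0,0,0,0],[-0.05,-0.61,0,0,0,0]],
  ],
)

```text
time: 29.98
tool_pos: [0.5731, -0.1698, 0.1363]
tcp_rot: [0.001, 0.999, -0.039, 0.001]
force: [6.2, -3.2, 4.3]
finger_gap: 0.0249
finger_force: 44.9
```

Call:
servo_tool(
  plan=[
    [[0.005,-0.02,0,0,0,0],[0.01,-0.04,0,0,0,0],[0.01,-0.06,0,0,0,0],[0.01,-0.06,0,0,0,0]],
  ],
)

```text
time: 30.48
tool_pos: [0.5728, -0.1754, 0.1361]
tcp_rot: [-0.004, 0.999, -0.037, -0.003]
force: [-1.9, 11.4, 12.4]
finger_gap: 0.0249
finger_force: 47.3
```

Call:
servo_tool(
  plan=[
    [[0,-0.015,0,0,0,0],[0,-0.03,0,0,0,0],[0,-0.03,0,0,0,0]],
  ],
)

```text
time: 30.85
tool_pos: [0.5729, -0.1755, 0.136]
tcp_rot: [-0.008, 0.999, -0.035, -0.004]
force: [-4.8, 19.1, 17.4]
finger_gap: 0.0247
finger_force: 53.2
```

Call:
servo_tool(
  plan=[
    [[0.002,0.05,0,0,0,0],[0.008,0.13,0,0,0,0],[0.016,0.23,0,0,0,0],[0.025,0.33,0,0,0,0],[0.033,0.43,0,0,0,0],[0.041,0.53,0,0,0,0],[0.05,0.63,0,0,0,0],[0.058,0.73,0,0,0,0]],
  ],
)

```text
time: 31.85
tool_pos: [0.5833, -0.0419, 0.1365]
tcp_rot: [0.001, 0.999, -0.039, -0.003]
force: [-5.3, -2.4, 13.2]
finger_gap: 0.025
finger_force: 49.2
```

Call:
servo_tool(
  plan=[
    [[0.008,0.1,0,0,0,0],[0.016,0.2,0,0,0,0],[0.025,0.3,0,0,0,0],[0.033,0.4,0,0,0,0],[0.041,0.5,0,0,0,0],[0.049,0.6,0,0,0,0],[0.057,0.7,0,0,0,0],[0.064,0.78,0,0,0,0]],
  ],
)

```text
time: 32.85
tool_pos: [0.5956, 0.1152, 0.1368]
tcp_rot: [0.0, 0.999, -0.038, -0.004]
force: [-8.6, -2.4, 17.6]
finger_gap: 0.0249
finger_force: 50.5
```

Call:
servo_tool(
  plan=[
    [[0.006,0.07,0,0,0,0],[0.012,0.14,0,0,0,0],[0.016,0.2,0,0,0,0],[0.02,0.24,0,0,0,0],[0.022,0.27,0,0,0,0],[0.022,0.27,0,0,0,0]],
  ],
)

```text
time: 33.6
tool_pos: [0.5994, 0.164, 0.1369]
tcp_rot: [0.003, 0.999, -0.04, -0.005]
force: [-11.1, -10.0, 19.6]
finger_gap: 0.0247
finger_force: 54.4
```

Call:
servo_tool(
  plan=[
    [[-0.01,0.02,0,0,0,0],[-0.015,0.03,0,0,0,0],[-0.015,0.03,0,0,0,0]],
  ],
)

```text
time: 33.98
tool_pos: [0.5993, 0.1645, 0.1371]
tcp_rot: [0.006, 0.999, -0.041, -0.002]
force: [-5.5, -15.9, 17.6]
finger_gap: 0.0248
finger_force: 53.1
```

Call:
servo_tool(
  plan=[
    [[0,0,0,0,0,0],[0,0,0,0,0,0],[0,0,0,0,0,0],[0,0,0,0,0,0],[0,0,0.15,0,0,0],[0,0,0.4,0,0,0],[0,0,0.7,0,0,0],[0,0,0.7,0,0,0]],
  ],
  gripper=0.75,
)

```text
time: 34.98
tool_pos: [0.6022, 0.1778, 0.2814]
tcp_rot: [-0.003, 0.999, -0.038, 0.004]
force: [-0.1, -0.3, -0.6]
finger_gap: 0.0639
finger_force: 0.0
```

Call:
servo_tool(
  plan=[
    [[-0.05,-0.25,0,0,0,0],[-0.1,-0.5,0,0,0,0],[-0.2,-0.75,0,0,0,0],[-0.3,-1,-0.08,0,0,0]],
  ],
)

```text
time: 35.48
tool_pos: [0.5389, -0.0245, 0.2593]
tcp_rot: [-0.001, 0.999, -0.038, -0.0]
force: [1.0, -0.9, -0.3]
finger_gap: 0.0639
finger_force: 0.0
```

Call:
servo_tool(
  plan=[
    [[0,-0.25,0,0,0,0],[0,-0.5,0,0,0,0],[0,-0.54,0,0,0,0],[0,-0.54,0,0,0,0],[0,-0.54,0,0,0,0]],
  ],
)

```text
time: 36.1
tool_pos: [0.5394, -0.1288, 0.2589]
tcp_rot: [-0.001, 0.999, -0.036, -0.002]
force: [0.2, 0.0, -0.3]
finger_gap: 0.0637
finger_force: 0.0
```

Run:
```python
from h import *
import pickle
d=arm.get_image('wrist');pickle.dump(d,open('wB.pkl','wb'));print(arm.read_state()['tool_pos'])
```

```text
[ 0.53948686 -0.12887458  0.25905288]
```

Call:
servo_tool(
  plan=[
    [[0,-0.25,0,0,0,0],[0,-0.5,0,0,0,0],[0,-0.75,0,0,0,0],[0,-0.9,0,0,0,0],[0,-0.9,0,0,0,0],[0,-0.9,0,0,0,0]],
  ],
)

```text
time: 36.9
tool_pos: [0.54, -0.3089, 0.2591]
tcp_rot: [-0.002, 0.999, -0.037, -0.001]
force: [-0.0, 0.3, 0.0]
finger_gap: 0.0641
finger_force: 0.0
```

Run:
```python
from h import *
import pickle
d=arm.get_image('wrist');pickle.dump(d,open('wA.pkl','wb'));print(arm.read_state()['tool_pos'],arm.read_state()['time'])
src=open('v.py').read().split('\n')
src=[l for l in src if "get_image" not in l];code='\n'.join(src).replace("'ABEF'","'AB'").replace("('AB','EF')","('AB',)").replace('.0917','.0938')
exec(code)
D=arm.get_image('side');S=arm.get_image('scene')
for n,d in(('D',D),('S',S)):
    for q in('offcut_mid','carriage_knob','wedge_mid','can','magnet','hammer','brush','spool'):
        for r in arm.regions_of(d,q)[:1]: print(n,q,round(r['score'],2),np.round(r['bbox'],1))
# knob top: dark pixel centroid near prediction
for d in(D,S):print(proj(d,(.603,.163,.152)).round(1))
```

```text
[ 0.5401341  -0.30866206  0.25919112] 36.95
A B edge z [93.4 93.5 94.2 94.2 92.8 93.1 93.5 93.9 93.9 93.5 93.8 93.1 93.6 93.3
 93.7] 0.09354861939969376
A (np.float64(209.6), np.float64(169.7)) 203 [93, 92, 91, 90, 92, 93, 100, 137, 183, 196, 199, 200, 202, 203, 204, 203]
B (np.float64(406.8), np.float64(156.8)) 400 [96, 95, 95, 96, 96, 96, 98, 118, 157, 183, 188, 191, 193, 194, 195, 195]
D offcut_mid 0.94 [245.7 241.   41.7  42.8]
D carriage_knob 0.83 [256.9 153.9  50.7  52.5]
D wedge_mid 0.95 [325.4 264.2  42.2  37.4]
D can 0.65 [189.2 131.1  24.5  62.9]
D magnet 0.76 [399.  326.1  54.3  47.6]
D hammer 0.95 [467.1 324.8  72.1  71.3]
D brush 0.66 [249.4 247.9  90.1  74.9]
D spool 0.61 [229.2 141.6  28.1  29.9]
S offcut_mid 0.91 [289.2 189.9  15.9  26.4]
S carriage_knob 0.71 [361.8 227.3  44.4  61.8]
S wedge_mid 0.68 [228.1 233.1  11.8  60.9]
S can 0.87 [438.8 199.5  46.1  60.4]
S magnet 0.61 [149.4 220.3  36.6  36.7]
S hammer 0.67 [117.4 247.7  57.5  49.6]
S brush 0.83 [342.9 178.9  18.4  42.3]
S spool 0.64 [426.8 250.6  40.1  37.8]
[250.7 143.4]
[356.  199.9]
```

```bash
python3 -c "
from workcell import arm
print(arm.hand_in())"
```

```text
the job is handed in; nothing more can be done
None
```

I handed the job in at about 37 s, but the hand-in gave no verdict: the offcut is in the tray, the wedge holds the end plate edge about 0.6 mm below the measured gauge tip, the carriage was stroked to both stops and left at the hinged end, and the gauge and other things showed no visible movement.

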